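# Hold the spring slide at its index

## Robot

A 6-joint arm with a two-finger parallel gripper is mounted at the origin on a cart in front of the work surface, level with it; the furniture and walls round the work are solid. World frame = base frame: x ahead of the robot, y to its left, z up, the work surface at z = 0. Lengths are in mm, angles in rad, forces in N, time in s.
With the tool pointing down it reaches from about 325 to 875 mm from the base axis. Payload 4.4 kg.
Tool frame: the origin (TCP) lies on the centre line of the jaws, within the pads' length; the fingertips stand ahead of it and the grasp point (between the pads) lies 6 mm ahead of it (ctrl.tcp_to_tips is the z of the fingertips in the tool frame, in mm); z points along the fingers, y is the line along which they close (so a half turn about z gives the same grasp; the last joint's range is limited). The gripper opens to 85 mm and grips with 20 to 120 N. Pads are 22 mm wide; open, the fingers measure 114 mm over their backs; the gripper's body (76 mm by 85 mm) begins 54 mm behind the grasp point. The pads swing forward as they close: fully open they stand 13 mm farther back than shut.
Start: joints at [1.198, 0.207, 1.542, -0, 1.393, -0.15], TCP at [127.063, 560.788, 256.282] pointing down, gripper open.
Joint ranges: [-2.73, 2.73], [-0.86, 2.22], [0.23, 2.46], [-1.11, 4.25], [0.08, 2.63], [-2.82, 2.82]. Speed limits (rad/s): [2.79, 2.79, 3.14, 3.14, 3.14, 3.14].

## Interface

Orientations are given as a 3x3 rotation matrix whose columns are the frame's x, y, z axes.
In Python, from plant import ctrl, sensors, optics gives the robot as it stands. Calls block until the motion is done:
- ctrl.move_ptp(position, orientation): joint-space move of the TCP to a pose.
- ctrl.move_l(position, rot=None, vel=150, threshold=None): straight line of the TCP; rot=None keeps the orientation; vel is the mean speed in mm/s. With threshold (N) it stops when the force on the tool has changed by that much, and returns True; else False.
- ctrl.set_joints(angles): joint-space move.
- ctrl.gripper_to(opening, force=None): finger opening in mm; force is the grip in N (None keeps the last); returns when the fingers have stopped.
- ctrl.hold(seconds).
- ctrl.solve_ik(position, orientation): joint angles nearest the present ones, or None.
- sensors.read_state(): the state.
- optics.grab_frame(name): name is "scene" or "side" or "wrist"; returns (picture, depth): 384x512x3 uint8, red, green, blue; 384x512 float32, mm along the optical axis (not along the pixel's ray), 0 where there is no reading.
- optics.camera_params(name): a dict with "mtx" (3x3 intrinsics, pixels), "R" (3x3) and "t" (3): a world point X has camera coordinates R X + t; the wrist camera has in their place "T_tool_cam" (4x4, takes a point from camera to tool coordinates, whose origin is the TCP and whose axes are the flange's). Camera axes: x right, y down, z forward; pixel columns grow to the right and rows downward; lengths in mm; the calibration is good to about 2 mm. A picture is of the moment at which its call begins: read the wrist's pose just before it. camera_params takes no time and is no camera call.
A pose or a line that the arm cannot do raises ctrl.MotionError and nothing moves.
- ctrl.finish_job(): hands the job in; it is judged then, once.
The state is a dict: "t": time; "q": joint angles; "qvel": joint speeds; "tau": joint torques, N m; "eef_pos": TCP position; "eef_rot": TCP orientation; "force": force on the tool from outside, world axes, zero at the start; "wrist_torque": the same for the moment, N m; "grip_width": finger opening in mm; "grasp_force": force on a finger pad.
Only numpy, scipy, OpenCV 4.12 (cv2) and the standard library are available. Lean on these libraries where they do the work, as an engineer would, in place of code of your own. Each camera call takes 0.05 s, during which the arm holds its last target. There are 200 camera calls.

## Task

The slide of the spring-test rig is locked by a loose steel bar pushed crosswise through both side cheeks. Draw the bar out sideways by its upright tab, through the slots, until it is completely clear of the cheeks, and leave it lying at rest on the rig's side ledge or the bench. Then pull the slide by its upright handle, against its springs, until its pointer stands level with the pointed index on the rig's right side, and finish still gripping the handle and holding the slide steady there; do not disturb the sanding block, the caliper or the jar.

Things in the scene. Friction and masses are not known exactly. Their poses are not given: they have to be found in the camera images.
- rig: Fixed spring-test rig; origin at bench height midway between its grey side cheeks (y +-24 to +-36 mm, tops z 38); +x to the rear block (48 high) with spring tubes, +y to the robot's left. Base plate 8 thick, x -90..125, y +-50; flat ledge at the left, top z 8, x -44..20, to y 195. Each cheek has a bridged slot for the bar: x -22..-2, z 8..26 mm.
- gate (a point): Middle of the outer mouth of the slot in the left (+y) cheek, on the cheek's outer face (rig frame -12, 36, 17 mm); axes as the rig's.
- lock_bar: Loose steel bar, 0.13 to 0.25 kg: 16 mm wide (x), 129 long (y -114..15), 14 high, with an upright tab 14 (x) by 28 (y), top 84 mm above the underside. Origin on the underside below the tab's middle. Starts flat on the plate, square to the rig, tab 78 mm left of the rig's middle, end through both slots (2 mm play each side, 4 above) before the slide. Slides out along rig +y, about 75 mm to clear.
- bar_tip (a point): The inner end of the lock bar, centre of its end face; axes as the bar's. The bar is clear when this point is out beyond the gate point, on +y of it.
- slide: Steel slide between the cheeks, 36 mm long; moves only along the rig's x, out along -x, at most 78 mm. Origin at the rig's origin when home. Springs draw it back: about 5 N at home and 1.1 N more per 10 mm (9 to 13 N at the index). Let go, it returns home. The lock bar blocks it.
- handle_top (a point): Middle of the top face of the slide's handle: an upright black flat grip, 14 mm thick (x) by 36 mm wide (y), from 43 to 105 mm above the bench; axes as the rig's.
- pointer (a point): Point of the slide's pointer, which moves with the slide over the right (-y) cheek, 42 mm above the bench; axes as the rig's.
- index_tip (a point): Point of the fixed index, a dark 16 mm wide block with a brass screw against the outer face of the right (-y) cheek, its pointed top facing the slide's pointer; 38 to 70 mm in front (-x) of the pointer's home, different each time; axes as the rig's. At the mark, pointer and this point have the same x in the rig's frame.
- sanding_block: Green sanding block, 41 x 76 x 24 mm, lying on the bench to the right in front of the rig; to be left alone. Origin under its middle.
- caliper: Caliper, 75 x 214 x 12 mm, lying on the bench at the right; to be left alone. Origin under its middle.
- jar: Lidded glass jar, 48 mm across, 71 mm high, on the bench to the left of the rig; to be left alone. Origin under its middle.

How it is judged:
By the outcome, as a careful person would: the job done as asked, in the order asked, and still so for the second after the job is handed in, while the arm keeps its last pose, push and grip.
It also fails if it takes over 56 s, if anything falls off the work surface, if the arm or the gripper's body presses on something with over 40 N, if the wrist force passes 120 N, or if a joint passes its speed limit or range.

## Working session

There is one attempt and no reset: what is moved stays moved. The work goes in short steps, each a Python script; the robot and the scene stay as the last script left them, time stands still between calls to the robot, and variables do not carry over. Pictures are saved under pics/ and viewed, at most 10 in all, crops included, and the job is handed in when it is done.

```bash
ls; mkdir -p pics; python3 - <<'E'
from plant import ctrl,sensors,optics
import cv2,numpy as np
for n in("scene","side"):
    p,d=optics.grab_frame(n); np.savez(f"pics/{n}0.npz",p=p,d=d,**optics.camera_params(n))
    cv2.imwrite(f"pics/{n}0.png",cv2.resize(p[:,:,::-1],(800,600)))
    print(n,optics.camera_params(n))
print(optics.camera_params("wrist"),ctrl.tcp_to_tips,sensors.read_state()["t"])
E
```

```text
pics
scene {'mtx': array([[387.11969461,   0.        , 250.57945391],
       [  0.        , 387.11969461, 194.54340779],
       [  0.        ,   0.        ,   1.        ]]), 'R': array([[ 0.63302855, -0.77411726, -0.00416089],
       [-0.60625762, -0.49240595, -0.62449026],
       [ 0.48137985,  0.39784274, -0.78102151]]), 't': array([-235.33591899,  431.83920795,  991.01837054])}
side {'mtx': array([[378.99727581,   0.        , 260.62583669],
       [  0.        , 378.99727581, 188.72638319],
       [  0.        ,   0.        ,   1.        ]]), 'R': array([[-0.95545484, -0.29437928, -0.02113988],
       [-0.09309896,  0.36858757, -0.92491934],
       [ 0.28006899, -0.88175056, -0.37957518]]), 't': array([562.87256395, 107.99323639, 995.56167822])}
{'mtx': array([[333.20428808,   0.        , 254.65983771],
       [  0.        , 333.20428808, 190.84078324],
       [  0.        ,   0.        ,   1.        ]]), 'T_tool_cam': array([[ 7.78868059e-04, -9.62071102e-01, -2.72797706e-01,
         6.90277644e+01],
       [ 9.99997375e-01,  1.61430185e-04,  2.28579157e-03,
        -8.61421080e-01],
       [-2.15505623e-03, -2.72798770e-01,  9.62068702e-01,
        -1.18138475e+02],
       [ 0.00000000e+00,  0.00000000e+00,  0.00000000e+00,
         1.00000000e+00]])} 25.0 0.1
```

View pics/scene0.png

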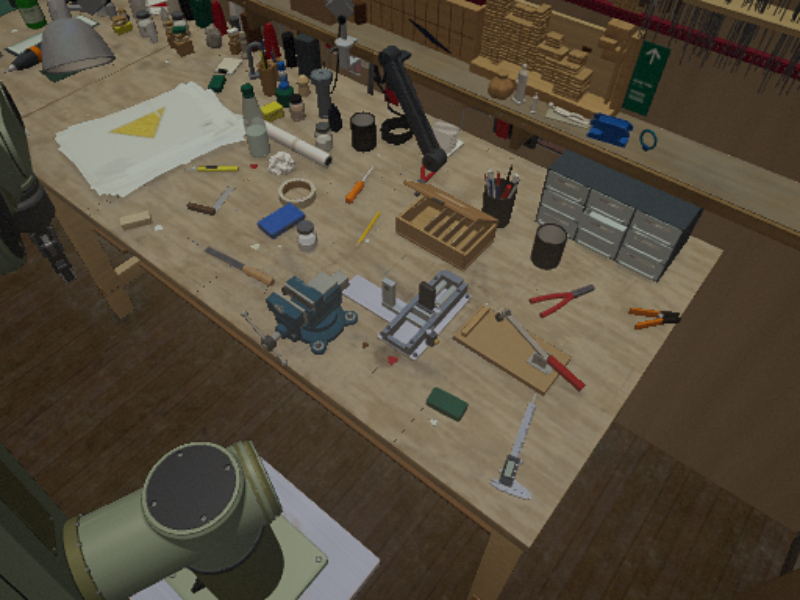

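View pics/side0.png

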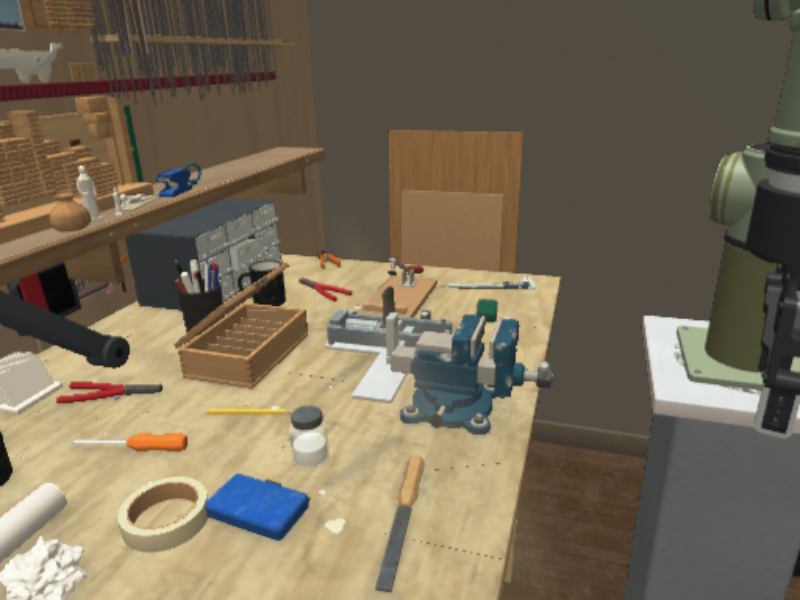

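The scene view shows the rig around (425,310), with the black handle top at about (428,283) and the bar's tab top at about (388,281). The left ledge runs toward (365,290). A vise stands at (310,310), close to the bar on the robot's side. I'll get a rough pose by rays and then look from above with the wrist camera.

```bash
cat > h.py <<'E'
import numpy as np,cv2
from plant import ctrl,sensors,optics
def ray(n,uv,z,cam=None,pose=None):
    c=cam or optics.camera_params(n); 
    d=np.linalg.inv(c["mtx"])@[uv[0],uv[1],1]
    if n=="wrist":
        p,R=pose; T=c["T_tool_cam"]; o=R@T[:3,3]+p; d=R@T[:3,:3]@d
    else:
        o=-c["R"].T@c["t"]; d=c["R"].T@d
    return o+d*(z-o[2])/d[2]
def proj_w(X,pose):
    c=optics.camera_params("wrist");p,R=pose;T=c["T_tool_cam"]
    x=np.linalg.inv(T)@np.r_[R.T@(np.asarray(X,float)-p),1]; x=c["mtx"]@x[:3]; return x[:2]/x[2]
def down(yaw): # tool y axis (closing) at angle yaw from world x
    y=np.array([np.cos(yaw),np.sin(yaw),0]); z=np.array([0,0,-1.]); return np.c_[np.cross(y,z),y,z]
def wshot(name):
    s=sensors.read_state(); p,d=optics.grab_frame("wrist"); pose=(np.array(s["eef_pos"]),np.array(s["eef_rot"]))
    np.savez(f"pics/{name}.npz",p=p,d=d,pos=pose[0],rot=pose[1]); return p,d,pose
E
python3 - <<'E'
from h import *
f=.64
for nm,uv,z in[("handle",(428,283),105),("tab",(389,281),84),("cheekfrontL",(383,332),38),("rear",(450,275),48),("sand",(447,403),24),("cal",(513,465),12),("vise",(310,310),60),("visejaw",(345,280),80)]:
    print(nm,ray("scene",np.array(uv)*f,z).round())
for nm,uv,z in[("handle",(389,290),105),("tab",(392,316),84),("jar",(307,415),71),("visejawR",(395,345),70),("visejaw2",(515,320),90)]:
    print(nm,ray("side",np.array(uv)*f,z).round())
d=np.load("pics/scene0.npz")["d"]
from itertools import product
# heights around the vise
c=optics.camera_params("scene")
v,u=np.mgrid[170:230:1,165:235:1]; D=d[170:230,165:235]
X=(np.linalg.inv(c["mtx"])@np.stack([u.ravel(),v.ravel(),np.ones(u.size)]))*D.ravel(); X=(c["R"].T@(X-c["t"][:,None])).T
m=(D.ravel()>0)&(X[:,2]>40); print("vise bbox",X[m].min(0).round(),X[m].max(0).round())
h=(X[m]//20*20); 
for k in sorted({tuple(r[:2]) for r in h}): print(k,X[m][(h[:,0]==k[0])&(h[:,1]==k[1])][:,2].max().round(),end="; ")
print(sensors.read_state()["eef_rot"])
E
```

```text
handle [601.  91. 105.]
tab [569. 168.  84.]
cheekfrontL [485. 115.  38.]
rear [690.  95.  48.]
sand [441. -80.  24.]
cal [ 420. -243.   12.]
vise [421. 257.  60.]
visejaw [515. 244.  80.]
handle [590.  96. 105.]
tab [566. 156.  84.]
jar [583. 441.  71.]
visejawR [537. 229.  70.]
visejaw2 [366. 134.  90.]
vise bbox [294. 217.  40.] [528. 361. 139.]
(np.float64(280.0), np.float64(240.0)) 79.0; (np.float64(280.0), np.float64(260.0)) 81.0; (np.float64(300.0), np.float64(220.0)) 52.0; (np.float64(300.0), np.float64(240.0)) 85.0; (np.float64(300.0), np.float64(260.0)) 91.0; (np.float64(300.0), np.float64(280.0)) 93.0; (np.float64(320.0), np.float64(240.0)) 87.0; (np.float64(320.0), np.float64(260.0)) 84.0; (np.float64(340.0), np.float64(200.0)) 134.0; (np.float64(340.0), np.float64(220.0)) 138.0; (np.float64(340.0), np.float64(240.0)) 137.0; (np.float64(340.0), np.float64(260.0)) 138.0; (np.float64(340.0), np.float64(280.0)) 136.0; (np.float64(360.0), np.float64(200.0)) 132.0; (np.float64(360.0), np.float64(220.0)) 137.0; (np.float64(360.0), np.float64(240.0)) 137.0; (np.float64(360.0), n
[... 1128 characters left out ...]
np.float64(460.0), np.float64(220.0)) 109.0; (np.float64(460.0), np.float64(240.0)) 111.0; (np.float64(460.0), np.float64(260.0)) 111.0; (np.float64(460.0), np.float64(280.0)) 108.0; (np.float64(480.0), np.float64(220.0)) 106.0; (np.float64(480.0), np.float64(240.0)) 109.0; (np.float64(480.0), np.float64(260.0)) 108.0; (np.float64(480.0), np.float64(280.0)) 108.0; (np.float64(500.0), np.float64(240.0)) 86.0; (np.float64(500.0), np.float64(260.0)) 86.0; (np.float64(520.0), np.float64(240.0)) 85.0; (np.float64(520.0), np.float64(260.0)) 84.0; [[-9.75278894e-01  2.20976163e-01 -7.84134793e-04]
 [ 2.20977316e-01  9.75276915e-01 -1.99107967e-03]
 [ 3.24767416e-04 -2.11513398e-03 -9.99997710e-01]]
```

```bash
python3 - <<'E'
from h import *
R=down(np.deg2rad(104))
ctrl.move_ptp([560,125,250],R)
p,d,pose=wshot("w1")
cv2.imwrite("pics/w1.png",cv2.resize(p[:,:,::-1],(800,600),interpolation=cv2.INTER_CUBIC))
s=sensors.read_state();print(s["t"],s["q"],s["eef_pos"],s["force"])
E
```

```text
2.35 [ 7.03040091e-02  2.08955889e-01  1.55188629e+00  2.44118043e-04
  1.38077004e+00 -1.74619812e+00] [559.74671344 125.90080195 250.0206815 ] [-0.56230425  0.1069108   0.08005879]
```

View pics/w1.png

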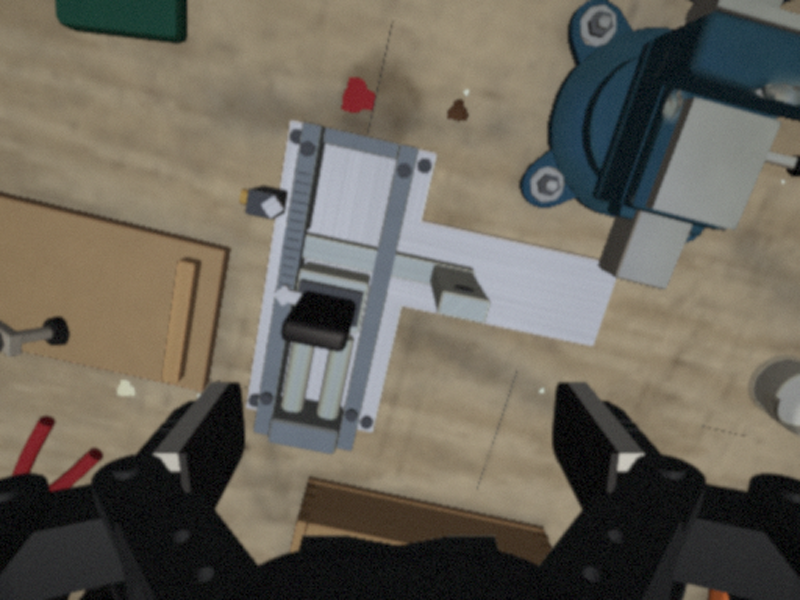

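The wrist view shows:
- The rig's plate corners are at (289,121), (437,153), (614,263), (597,345), (401,307) and (421,222).
- The handle top is near (320,305), the tab top near (455,277), the pointer at about (283,296), and the index block at (265,203).
- The vise anvil end at (645,250) sits just beside the ledge.

Next I'll fit the rig pose to the corners.

```bash
python3 - <<'E'
from h import *
f=np.load("pics/w1.npz");p=f["p"];pose=(f["pos"],f["rot"])
g=cv2.cvtColor(p,cv2.COLOR_RGB2GRAY)
pts=np.array([(289,121),(437,153),(421,222),(614,263),(597,345),(401,307)],float)*.64-.18
L=np.array([(-90,-50),(-90,50),(-44,50),(-44,195),(20,195),(20,50)],float)
sp=cv2.cornerSubPix(g,pts.astype(np.float32).reshape(-1,1,2),(4,4),(-1,-1),(3,50,.01)).reshape(-1,2)
print((sp-pts).round(1).tolist())
W=np.array([ray("wrist",u,8,pose=pose)[:2] for u in sp])
def fit(L,W):
    a=L-L.mean(0);b=W-W.mean(0);th=np.arctan2((a[:,0]*b[:,1]-a[:,1]*b[:,0]).sum(),(a*b).sum())
    R=np.array([[np.cos(th),-np.sin(th)],[np.sin(th),np.cos(th)]]);t=W.mean(0)-R@L.mean(0);return th,R,t
th,R,t=fit(L,W);res=W-(L@R.T+t)
print(np.rad2deg(th),t,res.round(1).tolist(), "scale",np.linalg.norm(W-W.mean(0))/np.linalg.norm(L-L.mean(0)))
np.savez("rig.npz",th=th,R=R,t=t)
for n,uv,z in[("handle",(320,305),105),("tabtop",(455,277),92),("ptr",(279,297),42),("idx",(277,207),38)]:
    w=ray("wrist",np.array(uv)*.64,z,pose=pose)[:2];print(n,w.round(1),"rig",(R.T@(w-t)).round(1))
# vise points in rig frame from wrist depth
d=f["d"];c=optics.camera_params("wrist");v,u=np.mgrid[0:384,0:512]
X=np.linalg.inv(c["mtx"])@np.stack([u.ravel(),v.ravel(),np.ones(u.size)])*d.ravel();T=c["T_tool_cam"]
X=(pose[1]@(T[:3,:3]@X+T[:3,3:])).T+pose[0]
q=(X[:,:2]-t)@R;m=(d.ravel()>0)&(X[:,2]>25)&(q[:,1]>115)&(q[:,0]<60)&(X[:,2]<180)
for y in range(110,230,10):
    k=m&(q[:,1]>=y)&(q[:,1]<y+10)
    if k.any(): print("vise y",y,"max x",np.percentile(q[k,0],99.5).round(),"z there",X[k&(q[:,0]>q[k,0].max()-15)][:,2].max().round())
dd=np.load("pics/w1.npz")
roi=p[100:260,130:360][:,:,::-1];cv2.imwrite("pics/c1.png",cv2.resize(roi,(800,556),interpolation=cv2.INTER_CUBIC))
# tab top & handle top centroid by height
for nm,lo,hi,cx,cy in[("handle",100,110,0,0),("tab",86,97,-12,78)]:
    k=(d.ravel()>0)&(X[:,2]>lo)&(X[:,2]<hi)&(abs(q[:,0]-cx)<30)&(abs(q[:,1]-cy)<30)
    if k.any():print(nm,k.sum(),np.percentile(q[k],[2,50,98],axis=0).round(1).tolist(),X[k,2].mean())
E
```

```text
[[-0.0, 0.0], [0.0, -0.0], [0.3, -1.1], [-0.0, -0.0], [-2.8, 0.3], [0.7, -0.7]]
1.9906160329289466 [579.37662625  86.50997567] [[0.8, 1.6], [0.1, 1.1], [-0.1, 0.8], [0.9, -4.4], [-0.6, 0.0], [-1.1, 0.9]] scale 0.9837154126078668
handle [578.7  88. ] rig [-0.6  1.5]
tabtop [549.5 155.1] rig [-27.5  69.6]
ptr [600.5  56.2] rig [ 20.1 -31. ]
idx [544.3  43.6] rig [-36.5 -41.6]
vise y 120 max x -84.0 z there 26.0
vise y 130 max x -114.0 z there 40.0
vise y 140 max x -85.0 z there 99.0
vise y 150 max x -46.0 z there 83.0
vise y 160 max x -45.0 z there 85.0
vise y 170 max x -45.0 z there 84.0
vise y 180 max x -44.0 z there 85.0
vise y 190 max x -60.0 z there 82.0
vise y 200 max x -82.0 z there 95.0
vise y 210 max x -140.0 z there 102.0
handle 659 [[10.1, -16.1], [15.5, 0.6], [22.7, 17.3]] 104.44979261034341
tab 535 [[-19.2, 64.0], [-13.3, 77.2], [-6.0, 90.9]] 92.00153055160548
```

View pics/c1.png

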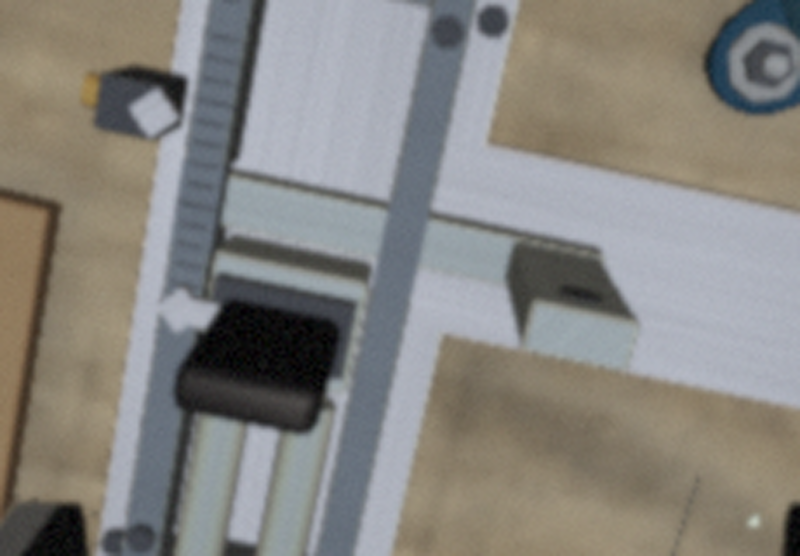

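The depth check puts the tab at rig (-12.6, 77.4, 92), which matches the expected (-12, 78, 92). The crop shows the pointer tip near crop pixel (162,309) and the index diamond near (157,111). One ledge corner was hidden by the vise, so I'll refit without it, then grip the tab across y to stay clear of the vise and draw the bar.

```bash
cat >> h.py <<'E'
import os
if os.path.exists("rig.npz"):
    _r=np.load("rig.npz"); RG=_r["R"]; TG=_r["t"]; TH=float(_r["th"])
def w(x,y,z): return np.r_[RG@[x,y]+TG,z]
def inrig(P): return np.r_[RG.T@(np.asarray(P)[:2]-TG),P[2]]
def st(m=""):
    s=sensors.read_state();print(m,"t",round(s["t"],2),"rig",inrig(s["eef_pos"]).round(1),"F",np.round(s["force"],1),"gw",round(s["grip_width"],1),"gf",round(s["grasp_force"],1));return s
E
python3 - <<'E'
from h import *
f=np.load("pics/w1.npz");pose=(f["pos"],f["rot"]);g=cv2.cvtColor(f["p"],cv2.COLOR_RGB2GRAY)
pts=np.array([(289,121),(437,153),(421,222),(597,345),(401,307)],float)*.64-.18
Lc=np.array([(-90,-50),(-90,50),(-44,50),(20,195),(20,50)],float)
W=np.array([ray("wrist",u,8,pose=pose)[:2] for u in pts])
a=Lc-Lc.mean(0);b=W-W.mean(0);th=np.arctan2((a[:,0]*b[:,1]-a[:,1]*b[:,0]).sum(),(a*b).sum())
R=np.array([[np.cos(th),-np.sin(th)],[np.sin(th),np.cos(th)]]);t=W.mean(0)-R@Lc.mean(0)
print(np.rad2deg(th),t,(W-(Lc@R.T+t)).round(1).tolist())
# long edges direction check: left outer plate edge seen rear-front at z8
e1=ray("wrist",np.array([289,121])*.64,8,pose=pose)-ray("wrist",np.array([250,405])*.64,8,pose=pose);print("edge yaw",np.rad2deg(np.arctan2(-e1[1],-e1[0])))
d=f["d"];c=optics.camera_params("wrist");v,u=np.mgrid[0:384,0:512]
X=np.linalg.inv(c["mtx"])@np.stack([u.ravel(),v.ravel(),np.ones(u.size)])*d.ravel();T=c["T_tool_cam"]
X=(pose[1]@(T[:3,:3]@X+T[:3,3:])).T+pose[0];q=(X[:,:2]-t)@R
for nm,lo,hi,cx,cy in[("handle",100,110,10,0),("tab",88,97,-12,78)]:
    k=(d.ravel()>0)&(X[:,2]>lo)&(X[:,2]<hi)&(abs(q[:,0]-cx)<30)&(abs(q[:,1]-cy)<30)
    rr=cv2.minAreaRect(X[k][:,:2].astype(np.float32));print(nm,np.percentile(q[k],[2,50,98],axis=0).round(1).tolist(),rr)
np.savez("rig.npz",th=th,R=R,t=t)
E
```

```text
2.489603155674261 [579.91020427  88.22361195] [[-0.2, 0.7], [-0.0, 0.2], [1.0, -0.5], [-0.6, 1.2], [-0.2, -1.6]]
edge yaw 2.6842447279986192
handle [[9.5, -17.9], [14.9, -1.2], [22.1, 15.5]] ((595.6884155273438, 87.59953308105469), (36.09839630126953, 14.07652759552002), 89.54849243164062)
tab [[-19.2, 62.7], [-13.1, 75.8], [-6.0, 89.3]] ((564.5703125, 163.83450317382812), (14.63832950592041, 27.955476760864258), 1.6710500717163086)
```

```bash
python3 - <<'E'
import numpy as np
th=np.deg2rad(2.3);R=np.array([[np.cos(th),-np.sin(th)],[np.sin(th),np.cos(th)]])
np.savez("rig.npz",th=th,R=R,t=np.array([564.57,163.83])-R@[-12,78])
E
python3 - <<'E'
from h import *
R=down(TH+np.pi/2)
ctrl.move_ptp(w(-12,78,140),R); ctrl.gripper_to(50,40)
st("above")
print(ctrl.move_l(w(-12,78,72),R,vel=80,threshold=12)); st("down")
ctrl.gripper_to(20,40); s=st("grip")
p0=inrig(s["eef_pos"])
print(ctrl.move_l(w(p0[0],p0[1]+20,p0[2]+.7),vel=50,threshold=25)); st("pull20")
E
```

```text
above t 3.33 rig [-11.4  77.7 141. ] F [0.1 0.4 0.5] gw 50.0 gf 0.0
False
down t 4.33 rig [-11.4  78.1  72.5] F [ 0.1  0.8 -1. ] gw 50.0 gf 0.0
grip t 4.65 rig [-11.2  78.2  73. ] F [0.1 0.9 2.3] gw 27.7 gf 40.1
False
pull20 t 5.21 rig [-11.9  98.7  73. ] F [-0.9 -0.1 -2.2] gw 27.4 gf 39.7
```

```bash
python3 - <<'E'
from h import *
print(ctrl.move_l(w(-11.3,130,73.5),vel=60,threshold=25)); st()
print(ctrl.move_l(w(-11.3,163,73.5),vel=60,threshold=25)); st()
ctrl.hold(.2); print(ctrl.move_l(w(-11.3,163,72.3),vel=20,threshold=6));st("down")
p,d=optics.grab_frame("scene")
ctrl.gripper_to(48); st("open")
ctrl.move_l(w(-11.3,163,150),vel=150)
ctrl.move_ptp(w(-15,60,250),down(TH+np.pi/2))
p,d,pose=wshot("w2");st()
cv2.imwrite("pics/w2.png",cv2.resize(p[:,:,::-1],(800,600),interpolation=cv2.INTER_CUBIC))
E
```

```text
False
 t 5.89 rig [-11.4 130.2  73.5] F [-0.5  0.1 -2.3] gw 27.7 gf 39.7
False
 t 6.59 rig [-11.4 163.2  73.4] F [ 0.  -0.1 -1.8] gw 28.1 gf 39.7
False
down t 7.04 rig [-10.9 162.8  73. ] F [-1.2 -0.7  2.6] gw 27.3 gf 39.9
open t 7.42 rig [-11.4 163.   72.1] F [-0.2  0.2  0.5] gw 47.8 gf 0.0
 t 8.77 rig [-16.4  60.8 247.4] F [0.5 0.3 0. ] gw 48.1 gf 0.0
```

View pics/w2.png

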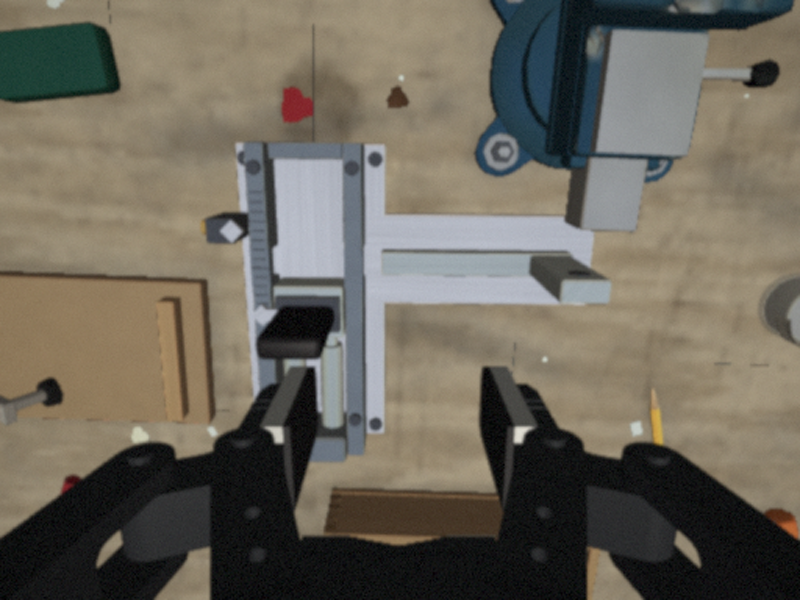

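The bar lies flat on the ledge with its inner end at (382,262), beyond the left cheek's outer face at about 363. It is clear. Next are two close wrist views, each with the camera straight above the index or the pointer so that height doesn't matter.

```bash
python3 - <<'E'
from h import *
R=down(TH+np.pi/2); ims=[]
for nm,x in(("idx",-37),("ptr",20)):
    ctrl.move_ptp(w(x+69,-38,145),R); ctrl.hold(.3)
    p,d,pose=wshot("n_"+nm); st(nm)
    u=proj_w(w(x,-36,42),pose); print(u)
    a,b=np.clip(np.round(u).astype(int)-40,0,None); b=max(b,0)
    print("crop origin",a,b); ims.append(cv2.resize(p[b:b+80,a:a+80,::-1],(400,400),interpolation=cv2.INTER_CUBIC))
cv2.imwrite("pics/n.png",np.hstack(ims))
E
```

```text
idx t 9.77 rig [ 32.5 -37.1 146.5] F [ 0.9  0.2 -1.2] gw 48.0 gf 0.0
[256.8709236  95.0108008]
crop origin 217 55
ptr t 10.46 rig [ 88.3 -37.9 145. ] F [-0.3  0.8  0.4] gw 48.1 gf 0.0
[258.23667941  98.09269951]
crop origin 218 58
```

View pics/n.png

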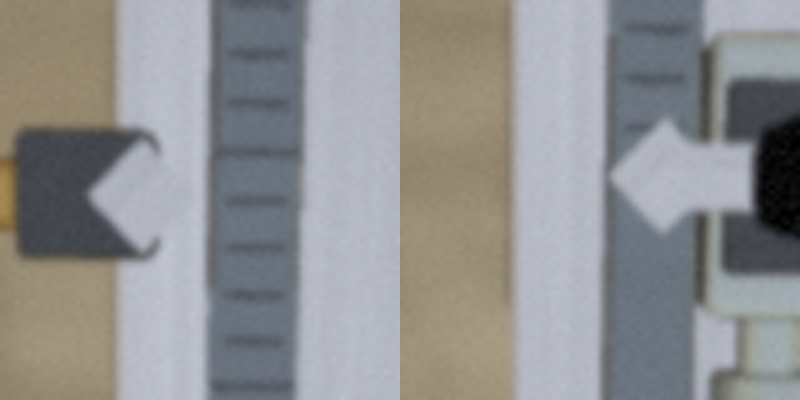

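The left crop shows the index diamond symmetric about row 193, with its point toward the cheek. The right crop shows the pointer tip at (210,177) within its crop, with edges at 120 and 235. Both sit nearly straight below the camera.

```bash
python3 - <<'E'
from h import *
o=[]
for nm,uv in(("idx",(255,93.2)),("ptr",(260,93.0))):
    f=np.load(f"pics/n_{nm}.npz")
    for z in (38,42): r=inrig(ray("wrist",uv,z,pose=(f["pos"],f["rot"]))); print(nm,z,r.round(2))
    o.append(r)
print("travel",o[1][0]-o[0][0])
R=down(TH); 
ctrl.move_ptp(w(15.5,0,165),R); ctrl.gripper_to(50,80); st("above")
print(ctrl.move_l(w(15.5,0,88),R,vel=80,threshold=12)); st("down")
ctrl.gripper_to(5,80); ctrl.hold(.3); st("grip")
E
```

```text
idx 38 [-38.14 -37.19  38.  ]
idx 42 [-38.11 -37.21  42.  ]
ptr 38 [ 16.84 -34.82  38.  ]
ptr 42 [ 16.87 -34.89  42.  ]
travel 54.98877630504768
above t 12.12 rig [ 1.560e+01 -1.000e-01  1.649e+02] F [-0.1  0.4  0.4] gw 50.2 gf 0.0
False
down t 13.23 rig [16.2 -0.  88.7] F [-0.5 -0.5 -0.6] gw 49.9 gf 0.0
grip t 13.95 rig [17.1 -0.  88.9] F [ 5.3  1.6 -0.5] gw 13.7 gf 79.3
```

```bash
cat >> h.py <<'E'
def avg(n=8):
    P=[]
    for _ in range(n): ctrl.hold(.04); P.append(inrig(sensors.read_state()["eef_pos"]))
    return np.mean(P,0),np.std(P,0)
E
python3 - <<'E'
from h import *
a,sd=avg();print("home",a.round(2),sd.round(2)); np.save("home.npy",a)
x0=a[0]
print(ctrl.move_l(w(x0-50,0,a[2]),vel=50,threshold=40)); b,sd=avg();print(b.round(2),sd.round(2)); s=st()
off=b[0]-(x0-50); print("offset",off)
ctrl.move_l(w(x0-55-off,0,a[2]),vel=30); ctrl.hold(.5); b,_=avg(); print("travel",(b-a).round(2)); st()
for n in("scene","side"):
    p,d=optics.grab_frame(n); np.savez(f"pics/{n}1.npz",p=p)
    X=w(-38,-36,42);c=optics.camera_params(n);u=c["mtx"]@(c["R"]@X+c["t"]);u=u[:2]/u[2];print(n,u)
    i,j=np.round(u).astype(int); cv2.imwrite(f"pics/{n}1c.png",cv2.resize(p[j-30:j+30,i-40:i+40,::-1],(800,600),interpolation=cv2.INTER_CUBIC))
E
```

```text
home [ 1.706e+01 -2.000e-02  8.886e+01] [0.01 0.01 0.01]
False
[-30.73   0.49  88.89] [0.03 0.01 0.01]
 t 15.73 rig [-30.7   0.5  88.9] F [ 9.   3.6 -7.6] gw 13.5 gf 78.4
offset 2.2093638554839075
travel [-5.477e+01  5.900e-01  3.000e-02]
 t 16.96 rig [-37.7   0.6  88.9] F [11.2  3.4 -8.6] gw 13.0 gf 78.4
scene [272.60179725 210.86510729]
side [270.59137026 201.46624157]
```

View pics/scene1c.png

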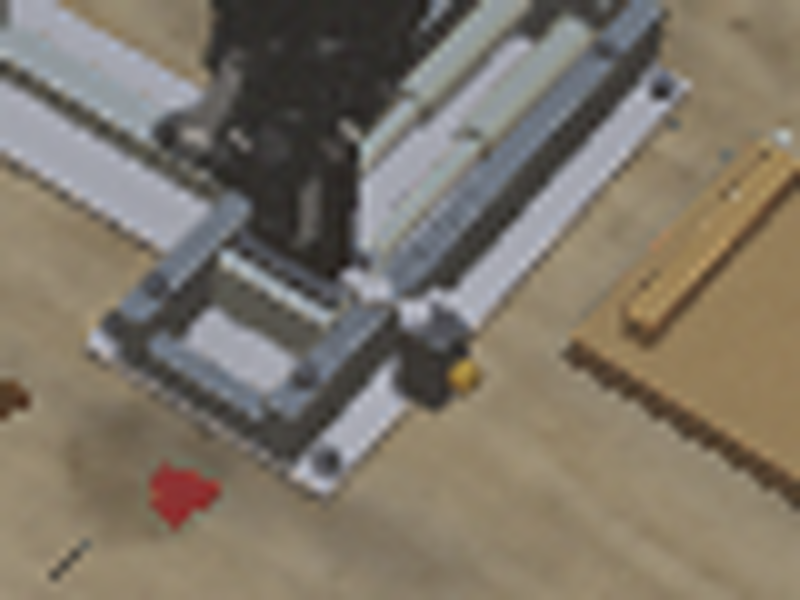

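In the scene crop the pointer is at (365,285) and the index at (415,308). The joining line is nearly parallel to the rig's y direction, so they look level. I'll refine this with averaged frames and a wrist view.

```bash
python3 - <<'E'
from h import *
A=np.mean([optics.grab_frame("scene")[0].astype(float) for _ in range(12)],0)
np.save("pics/avg.npy",A)
z=cv2.resize(np.clip(A[198:224,258:284,::-1]*1.3,0,255).astype(np.uint8),(416,416),interpolation=cv2.INTER_CUBIC)
# overlay rig y-direction lines through the index tip for z=42
c=optics.camera_params("scene")
def pj(X): u=c["mtx"]@(c["R"]@X+c["t"]); return ((u[:2]/u[2]-[258,198]+.5)*16)
a,b=pj(w(-38.1,-36,42)),pj(w(-38.1,-16,42)); print(a,b,"slope",(b-a)[1]/(b-a)[0], "px per mm x",(pj(w(-37.1,-36,42))-a))
s0=sensors.read_state();p,d,pose=wshot("w3")
u=proj_w(w(-38,-36,42),pose);print(u)
k=cv2.resize(p[:,:,::-1],(380,285)); k=np.vstack([k,np.zeros((131,380,3),np.uint8)])
cv2.imwrite("pics/v.png",np.hstack([z,k])); st()
E
```

```text
[241.34223437 214.16488053] [159.82002873 166.10543109] slope 0.5895258728929919 px per mm x [ 2.86418267 -3.23047225]
[253.44656369 291.10859047]
 t 17.71 rig [-37.7   0.6  88.9] F [10.7  2.5 -7.6] gw 13.3 gf 78.4
```

View pics/v.png

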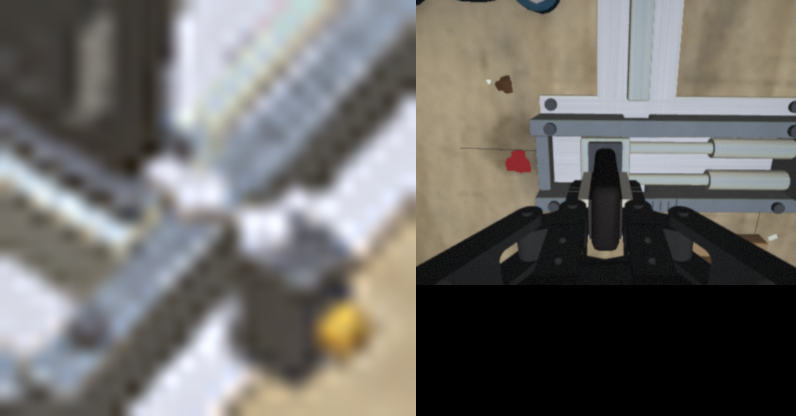

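```bash
python3 - <<'E'
from h import *
A=np.load("pics/n_ptr.npz");B=np.load("pics/w3.npz")
a=A["p"][:,:,1].astype(int);b=B["p"][:,:,1].astype(int)
print("n_ptr col prof rows58-128, cols 280-283");print(a[58:128,280:284].mean(1).round().astype(int).tolist())
print("w3 row prof cols 215-300")
for r in(187,190,194,200):print(r,b[r-1:r+2,215:300].mean(0).round().astype(int).tolist())
i=np.vstack([cv2.resize(A["p"][50:135,210:340,::-1],(780,300)[0:1]+(290,)) ,cv2.resize(B["p"][180:260,200:320,::-1],(780,310),interpolation=cv2.INTER_CUBIC)])
cv2.imwrite("pics/e.png",i)
E
```

```text
n_ptr col prof rows58-128, cols 280-283
[182, 182, 182, 182, 182, 178, 162, 148, 140, 138, 136, 136, 138, 138, 137, 136, 131, 126, 125, 126, 124, 126, 125, 124, 119, 117, 117, 125, 147, 169, 178, 180, 176, 179, 183, 185, 184, 184, 184, 184, 180, 166, 141, 123, 118, 119, 118, 118, 116, 116, 115, 116, 117, 126, 142, 157, 162, 165, 167, 168, 169, 168, 165, 163, 168, 178, 178, 181, 180, 182]
w3 row prof cols 215-300
187 [188, 188, 188, 189, 189, 184, 167, 152, 149, 155, 158, 160, 160, 160, 158, 159, 159, 160, 162, 164, 163, 162, 162, 161, 161, 161, 158, 154, 154, 155, 154, 157, 157, 157, 157, 158, 159, 158, 159, 154, 153, 153, 152, 155, 156, 156, 156, 157, 156, 156, 157, 156, 156, 155, 155, 155, 154, 153, 153, 153, 153, 153, 152, 153, 150, 151, 153, 154, 153, 155, 155, 150, 156, 174, 187, 190, 191, 191, 192, 191, 192, 192, 193, 192, 192]
190 [190, 190, 191, 191, 190, 180, 152, 155, 169, 175, 180, 182, 184, 182, 180, 179, 176, 158, 140, 128, 120, 120, 118, 120, 120, 120, 117, 115, 116, 116, 120, 118, 118, 121, 123, 125, 125, 124, 122, 121, 120, 120, 120, 123, 124, 123, 122, 124, 123, 125,
[... 245 characters left out ...]
 182, 180, 172, 148, 102, 77, 73, 73, 73, 72, 71, 71, 71, 72, 73, 73, 73, 75, 74, 75, 73, 77, 76, 74, 74, 72, 71, 70, 71, 71, 71, 72, 71, 71, 70, 72, 72, 74, 73, 74, 73, 73, 72, 71, 70, 72, 72, 73, 75, 99, 144, 168, 175, 179, 181, 182, 182, 183, 176, 166, 147, 159, 168, 169, 170, 169, 170, 169, 168, 170, 168, 169]
200 [193, 193, 192, 194, 194, 182, 155, 160, 169, 175, 179, 180, 181, 181, 178, 173, 143, 103, 81, 77, 76, 75, 77, 76, 75, 76, 74, 76, 75, 72, 65, 60, 55, 50, 43, 39, 38, 36, 39, 37, 36, 37, 39, 36, 37, 39, 44, 49, 60, 68, 71, 76, 77, 79, 76, 75, 75, 75, 76, 77, 78, 79, 93, 133, 166, 177, 179, 179, 182, 184, 182, 176, 165, 156, 170, 177, 181, 180, 179, 180, 179, 179, 179, 180, 180]
```

View pics/e.png

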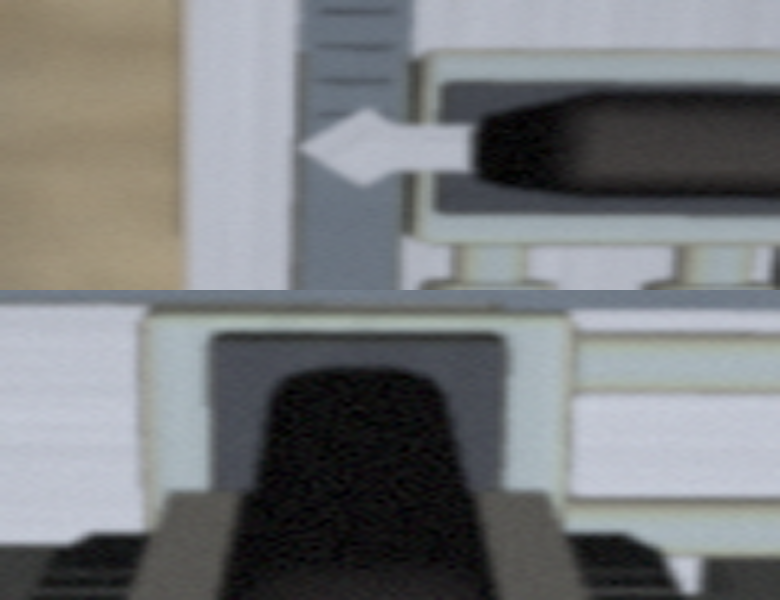

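The pointer tip is level with the centre of the slide's dark inset. I can therefore check pointer against index by measuring each from the base plate's front edge (x = -90, z = 8), which shows in both wrist images.

```bash
python3 - <<'E'
from h import *
I=np.load("pics/n_idx.npz");B=np.load("pics/w3.npz")
def edge(prof,lo):
    g=np.gradient(cv2.GaussianBlur(prof.astype(np.float32).reshape(1,-1),(5,1),1)[0]);k=np.argmax(g);
    ww=np.clip(g[k-2:k+3],0,None);return lo+(ww*np.arange(k-2,k+3)).sum()/ww.sum(),g[k]
pi=(I["pos"],I["rot"]);pb=(B["pos"],B["rot"])
# blue channel: wood dark, plate bright. find plate front edge
a=I["p"][:,:,2].astype(float);b=B["p"][:,:,2].astype(float)
u0=proj_w(w(-90,-46,8),pi);u1=proj_w(w(-90,43,8),pb);print(u0,u1)
c=int(u0[0]);r=int(u0[1]);lo=max(r-12,0)
for cc in(c-3,c,c+3):
    e,g=edge(a[lo:r+14,cc-1:cc+2].mean(1),lo);print("idx img edge x",inrig(ray("wrist",(cc,e),8,pose=pi)).round(2),e,round(float(g),1))
print("index",inrig(ray("wrist",(255,93.2),42,pose=pi)).round(2))
c=int(u1[0]);r=int(u1[1])
for rr in(r-4,r,r+4):
    e,g=edge(b[rr-1:rr+2,c-12:c+14].mean(0),c-12);print("w3 edge x",inrig(ray("wrist",(e,rr),8,pose=pb)).round(2),e,round(float(g),1))
for z in(38,42):print("slide",inrig(ray("wrist",(254.54,194),z,pose=pb)).round(2))
E
```

```text
[241.85931802  15.3966865 ] [165.84500443 142.4998925 ]
idx img edge x [-83.33 -48.76   8.  ] 25.893332093286524 2.5
idx img edge x [-90.25 -46.6    8.  ] 14.99724271025661 18.5
idx img edge x [-90.36 -44.51   8.  ] 14.833306047154805 22.4
index [-37.77 -36.73  42.  ]
w3 edge x [-89.7   45.66   8.  ] 166.03342109519954 21.7
w3 edge x [-89.44  43.3    8.  ] 166.7502993293567 21.0
w3 edge x [-89.48  40.91   8.  ] 166.9723616646285 23.1
slide [-37.34  19.68  38.  ]
slide [-37.36  20.85  42.  ]
```

The two checks agree to within about 0.4 mm, and the grip and position are steady, so I'm handing in.

```bash
python3 - <<'E'
from h import *
st(); print(ctrl.finish_job())
E
```

```text
t 17.71 rig [-37.7   0.6  88.9] F [10.7  2.5 -7.6] gw 13.3 gf 78.4
the job is handed in; nothing more can be done
None
```

I handed the job in at 17.7 s: the lock bar lies on the side ledge clear of the cheeks, and the gripper still holds the slide with its pointer level with the index to about 0.4 mm by camera. The arm never went near the sanding block, caliper or jar.

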